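Seat the cockpit panel carrier and click its key panel home

TASK

Slide the plywood carrier flat across the desk, without lifting it or losing the black key panel that lies loosely on its clips, into the corner of the assembly stop, close up and square to both aluminium bars. Then press the key panel down on its grey centre pad, past the point where the clips suddenly give way, until it is fully home, and keep pressing: finish while the fingers still hold it down firmly. Leave the other things on the desk alone.

Things in the scene. Friction and masses are not known exactly. Their poses are not given: they have to be found in the camera images.
- carrier: loose carrier, 0.4 to 0.75 kg: plywood plate 150 x 110 x 10 mm bearing a grip rib and a grey clip housing (72 x 98 mm, rim 42 mm above the desk). Origin on the plate's underside below the housing's middle; z up, x away from the rib. The plate spans x = -90 to +60, y = -55 to +55 mm. It slides on the desk at 2 to 7 N
- rib (a point): middle, half-way up, of the carrier's brown wooden grip rib: 40 mm long (carrier x), 14 mm thick (carrier y), from 10 to 42 mm above the desk, nothing beside it. At x = -65, z = 26 mm of the carrier; same axes
- panel: loose black key panel on the carrier's clips, 0.12 kg: plate 72 x 98 x 8 mm, green keys round its edge, a plug below. Origin: middle of the plate's underside; axes as the carrier's. At first 55 mm above the carrier's underside, fully home 42 mm (plate flush on the rim)
- pad (a point): middle of the top of the panel's flat grey centre pad (40 x 56 mm), 11 mm above panel. Press here: the force rises to some 12 N in the first 3 to 4 mm, then falls away to almost nothing by 7 to 9 mm as the clips give way and the panel drops; 13 mm down it stands solid on the rim
- stop_seat (a point): point on the desk where the carrier's origin belongs, with the same axes. The stop, fixed: two aluminium bars 16 mm wide, 18 mm high in an L, one across the +x end (inner face at x = 61.5, y = -72 to +52 mm), one on the -y side (inner face at y = -56.5, x = -30 to +77 mm): 1.5 mm of play to each. The other two sides are open; a paper-thin yellow sheet marks the outline
- bottle: bystander: upright amber bottle, 62 mm across, 190 mm tall; origin under its middle
- mug: bystander: blue mug, 80 mm across, 92 mm tall; origin under its middle
- mouse: bystander: black computer mouse, 100 x 60 x 31 mm; origin under its middle
- screwdriver: bystander: screwdriver with a red handle, lying flat along its x; origin near its middle
- spare_frame: bystander: flat square black key frame, 110 x 110 x 12 mm, open in the middle; origin under its middle
- joystick: bystander: black joystick, base 150 x 130 mm, 200 mm tall; origin under its middle
- headphones: bystander: black headphones lying flat, about 170 x 250 x 34 mm; origin between the ear cups

How it is judged:
By the outcome, as a careful person would: the job done as asked, in the order asked, and still so for the second after the job is handed in, while the arm keeps its last pose, push and grip.
It also fails if it takes over 58 s, if anything falls off the work surface, if the arm or the gripper's body presses on something with over 40 N, if the wrist force passes 120 N, or if a joint passes its speed limit or range.

ROBOT

A 6-joint arm with a two-finger parallel gripper is mounted at the origin on the work surface. World frame = base frame: x ahead of the robot, y to its left, z up, the work surface at z = 0. Lengths are in m, angles in degrees, forces in N, time in s.
With the tool pointing down it reaches from about 0.325 to 0.85 m from the base axis. Payload 15.5 kg.
Tool frame: the origin (TCP) lies midway between the tips of the shut fingers; the grasp point (between the pads) lies 19 mm behind it; z points along the fingers, y is the line along which they close (so a half turn about z gives the same grasp; the last joint's range is limited). The gripper opens to 91 mm and grips with 3 to 60 N. Pads are 32 mm wide; open, the fingers measure 118 mm over their backs; the gripper's body (76 mm by 178 mm) begins 60 mm behind the grasp point.
Start: joints at [67.179, 28.281, 77.091, -0, 74.628, -5.472], TCP at [0.186, 0.597, 0.214] pointing down, gripper open.
Joint ranges: [-166.48, 166.48], [-47.26, 123.95], [12.59, 153.08], [-70.14, 250.14], [6.76, 159.57], [-176.63, 176.63]. Speed limits (degrees/s): [108.29, 108.29, 147.25, 172.46, 172.46, 172.46].

INTERFACE

Orientations are given as a 3x3 rotation matrix whose columns are the frame's x, y, z axes.
In Python, from bench import ctrl gives the robot as it stands. The module is installed in compiled form; this text tells all that it offers. Calls block until the motion is done:
- ctrl.goto(position, orientation): joint-space move of the TCP to a pose.
- ctrl.move_l(position, vel=0.15, ori=None, contact_N=None): straight line of the TCP; ori=None keeps the orientation; vel is the mean speed in m/s. With contact_N (N) it stops when the force on the tool has changed by that much, and returns True; else False.
- ctrl.movej(angles): joint-space move.
- ctrl.command_gripper(opening): opening from 0.0 (shut) to 1.0 (fully open); the grip force is fixed at half the most; returns when the fingers have stopped.
- ctrl.sleep(seconds).
- ctrl.ik(position, orientation): joint angles nearest the present ones, or None.
- ctrl.read_camera(name): name is "scene" or "top" or "wrist"; returns the picture (384x512x3 uint8, blue, green, red); there is no depth.
- ctrl.camera_params(name): a dict with "fx", "fy", "cx", "cy" (pixels), "pose" (4x4, takes a point from camera to world coordinates); the wrist camera has in their place "T_tool_cam" (4x4, takes a point from camera to tool coordinates, whose origin is the TCP and whose axes are the flange's). Camera axes: x right, y up, looking along -z (the intrinsics and any distortion apply to the point x, -y, -z); pixel columns grow to the right and rows downward; lengths in m; the calibration is good to about 2 mm. The wrist camera is an equidistant fisheye: a pixel r from the principal point sees the ray r / f radians off the axis. A picture is of the moment at which its call begins: read the wrist's pose just before it. camera_params takes no time and is no camera call.
A pose or a line that the arm cannot do raises ctrl.MotionError and nothing moves.
- ctrl.sign_off(): hands the job in, once; it reports no verdict.
Readings, each from a call of its own:
- ctrl.current_t(): time.
- ctrl.current_q(): joint angles.
- ctrl.current_dq(): joint speeds.
- ctrl.current_effort(): joint torques, N m.
- ctrl.current_tool_pos(): TCP position.
- ctrl.current_eef_rot(): TCP orientation.
- ctrl.current_contact_force(): force on the tool from outside, world axes, zero at the start.
- ctrl.current_wrist_torque(): the same for the moment, N m.
- ctrl.current_grip_width(): opening from 0.0 (shut) to 1.0 (fully open).
Only numpy, scipy, OpenCV 4.12 (cv2) and the standard library are available. Lean on these libraries where they do the work, as an engineer would, in place of code of your own. Each camera call takes 0.05 s, during which the arm holds its last target. There are 200 camera calls.

## Working session

There is one attempt and no reset: what is moved stays moved. The work goes in short steps, each a Python script; the robot and the scene stay as the last script left them, time stands still between calls to the robot, and variables do not carry over. Pictures are saved under pics/ and viewed, on a budget of 10 in all, crops included, one or two more only if the job needs it, and the job is handed in when it is done.

```bash
mkdir -p pics
python3 - <<'E'
from bench import ctrl
import cv2
for n in("scene","top"):
    im=ctrl.read_camera(n); cv2.imwrite(f"pics/{n}0.png",im)
    p=ctrl.camera_params(n); print(n,p)
print(ctrl.camera_params("wrist"),ctrl.current_eef_rot(),ctrl.current_t())
a=cv2.imread("pics/top0.png")
cv2.imwrite("pics/top0b.png",cv2.resize(a,(800,600),interpolation=cv2.INTER_CUBIC))
E
```

```text
scene {'fx': 370.57305152417376, 'fy': 370.57305152417376, 'cx': 259.2373016008738, 'cy': 189.90903546354997, 'pose': array([[ 0.8856571 , -0.25796955,  0.38608707,  1.04500996],
       [ 0.46419264,  0.51281745, -0.72217965, -0.86110082],
       [-0.01169183,  0.81882231,  0.57392798,  0.80081096],
       [ 0.        ,  0.        ,  0.        ,  1.        ]])}
top {'fx': 463.1253534672397, 'fy': 463.1253534672397, 'cx': 252.2387375748251, 'cy': 190.04422993178605, 'pose': array([[ 0.01598254,  0.99158043, -0.12850215,  0.32345424],
       [-0.99978877,  0.01418778, -0.01487015,  0.00997224],
       [-0.01292179,  0.12871267,  0.99159774,  1.91811678],
       [ 0.        ,  0.        ,  0.        ,  1.        ]])}
{'fx': 297.3186396354542, 'fy': 297.3186396354542, 'cx': 257.59283945245585, 'cy': 187.95019390709797, 'T_tool_cam': array([[-4.95519453e-04,  9.59086632e-01,  2.83112321e-01,
         8.14811069e-02],
       [ 9.99999856e-01,  4.16291595e-04,  3.40005256e-04,
        -1.29033852e-03],
       [ 2.08237216e-04,  2.83112448e-01, -9.59086700e-01,
        -1.70841293e-01],
       [ 0.00000000e+00,  0.00000000e+00,  0.00000000e+00,
         1.00000000e+00]])} [[-9.54510521e-01  2.98176849e-01 -4.82188254e-04]
 [ 2.98177202e-01  9.54509963e-01 -1.04301934e-03]
 [ 1.49249273e-04 -1.13935047e-03 -9.99999340e-01]] 0.1
```

View pics/top0b.png

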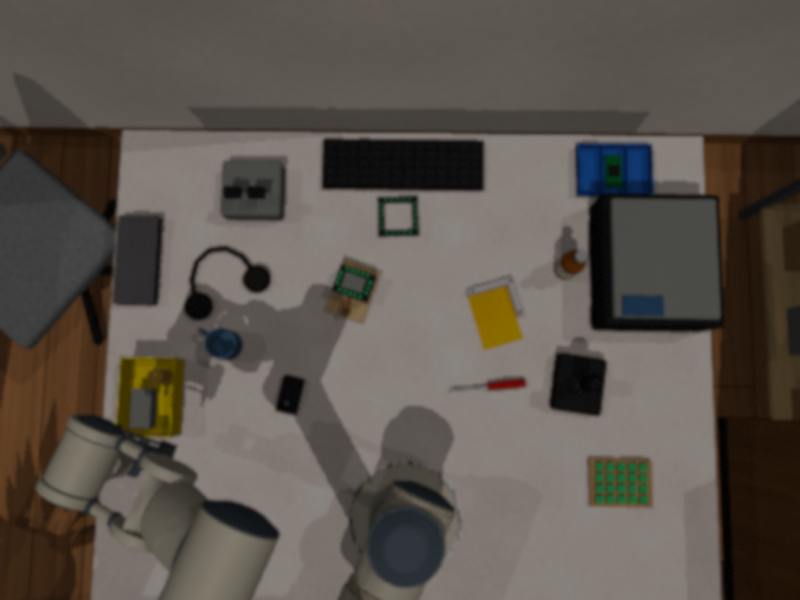

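View pics/scene0.png

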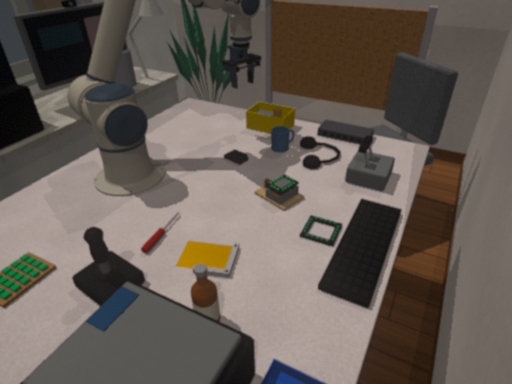

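The top view (800-px scale) shows the carrier at about (354,285), with its rib towards (346,307). The stop with its yellow sheet is at about (495,312), with bars above it and to its right. Next I'll enlarge both.

```bash
cat > h.py <<'E'
import numpy as np, cv2
from bench import ctrl
def ray_px(name,u,v,z):
    p=ctrl.camera_params(name);T=p["pose"]
    d=T[:3,:3]@np.array([(u-p["cx"])/p["fx"],-(v-p["cy"])/p["fy"],-1]);o=T[:3,3]
    return o+d*(z-o[2])/d[2]
def wrist_T():
    T=np.eye(4);T[:3,:3]=ctrl.current_eef_rot();T[:3,3]=ctrl.current_tool_pos()
    return T@ctrl.camera_params("wrist")["T_tool_cam"]
def wrist_px(T,u,v,z):
    p=ctrl.camera_params("wrist");a=np.array([u-p["cx"],v-p["cy"]])/p["fx"];r=np.linalg.norm(a)+1e-12
    c=np.array([a[0]/r*np.sin(r),-a[1]/r*np.sin(r),-np.cos(r)])
    d=T[:3,:3]@c;o=T[:3,3];return o+d*(z-o[2])/d[2]
def Rd(a):  # tool down; tool y along carrier y (world angle a of carrier x)
    c,s=np.cos(a),np.sin(a);return np.array([[-c,-s*-1*-1,0],[-s,c,0],[0,0,-1.]])
E
python3 - <<'E'
from h import *
a=cv2.imread("pics/top0.png")
c=a[155:230,200:345]
c=cv2.resize(c,None,fx=5.5,fy=5.5,interpolation=cv2.INTER_CUBIC)
cv2.imwrite("pics/crop.png",cv2.convertScaleAbs(c,alpha=1.5));print(c.shape)
print(Rd(0.3),np.linalg.det(Rd(.3)))
f=.64
for n,u,v,z in [("pan",354,284,.063),("rib",346,307,.042),("stop",495,317,0),("bot",570,264,.0),("screw",488,385,0),("mug",223,345,0.05)]: print(n,ray_px("top",u*f,v*f,z))
E
```

```text
(412, 798, 3)
[[-0.95533649 -0.29552021  0.        ]
 [-0.29552021  0.95533649  0.        ]
 [ 0.          0.         -1.        ]] 0.9999999999999999
pan [0.59621632 0.14237937 0.063     ]
rib [0.53829899 0.16338599 0.042     ]
stop [ 0.52209852 -0.23032387  0.        ]
bot [ 0.66780588 -0.43126757  0.        ]
screw [ 0.34230263 -0.21162111  0.        ]
mug [0.43375614 0.47903068 0.05      ]
```

View pics/crop.png

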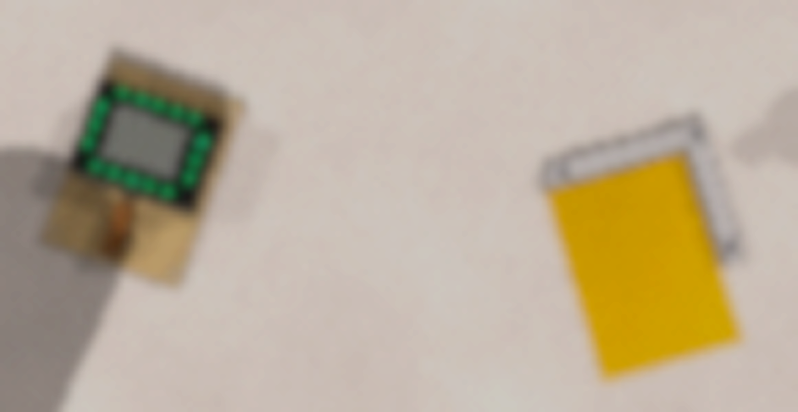

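```bash
cat >> h.py <<'E'
def fit(pts,model):
    """2D rigid fit: world = R(a) model + t"""
    P=np.array(pts)[:,:2];M=np.array(model,float);p,m=P.mean(0),M.mean(0);A,B=M-m,P-p
    a=np.arctan2((A[:,0]*B[:,1]-A[:,1]*B[:,0]).sum(),(A*B).sum());c,s=np.cos(a),np.sin(a);R=np.array([[c,-s],[s,c]])
    t=p-R@m;return t,a,np.linalg.norm(P-(M@R.T+t),axis=1)
PL=[[.06,.055],[.06,-.055],[-.09,-.055],[-.09,.055]]
def pt(t,a,x,y,z): return np.array([t[0]+np.cos(a)*x-np.sin(a)*y,t[1]+np.sin(a)*x+np.cos(a)*y,z])
def save(n,crop=None,f=1.5,al=1.4):
    T=wrist_T();im=ctrl.read_camera("wrist");cv2.imwrite(f"pics/{n}_raw.png",im)
    cv2.imwrite(f"pics/{n}.png",cv2.convertScaleAbs(cv2.resize(im,None,fx=f,fy=f,interpolation=cv2.INTER_CUBIC),alpha=al));np.save(f"{n}.npy",T)
E
python3 - <<'E'
from h import *
g=lambda L,z:[ray_px("top",200+u/5.5,155+v/5.5,z) for u,v in L]
C=fit(g([(112,50),(242,100),(180,287),(40,240)],.01),PL)
S=fit(g([(548,188),(685,153),(740,338),(605,380)],0),PL)
print(C,S,np.degrees([C[1],S[1]]))
np.savez("est.npz",c=[*C[0],C[1]],s=[*S[0],S[1]])
for t,a,_ in(C,S):
    r=pt(t,a,-.065,0,.02);R=Rd(a);R[:2,1]*=1;print(r,ctrl.ik(r,R),ctrl.ik(r,R@np.diag([-1,-1,1])))
    print(ctrl.ik(pt(t,a,0,0,.06),R))
# look from above the carrier
t,a,_=C
R=Rd(a); print(R)
ctrl.goto(pt(t,a,-.065,0,.17),R); print(ctrl.current_t(),ctrl.current_tool_pos()); save("w1")
E
```

```text
(array([0.60169381, 0.14295004]), np.float64(-0.3220405202611678), array([0.00331656, 0.00233629, 0.00137278, 0.00191796])) (array([ 0.53579454, -0.22757563]), np.float64(0.28785371078702937), array([0.00138457, 0.00222078, 0.00288445, 0.00174479])) [-18.45156264  16.49280275]
[0.54003536 0.16352273 0.02      ] [ 1.07830243e+01  3.81708139e+01  9.62108285e+01 -2.54444375e-14
  4.56183576e+01 -6.07654131e+01] [ 1.07830243e+01  3.81708139e+01  9.62108285e+01 -2.54444375e-14
  4.56183576e+01  1.19234587e+02]
[ 7.83427509e+00  3.78329638e+01  8.67590155e+01 -2.54444375e-14
  5.54080207e+01 -6.37141623e+01]
[ 0.47346894 -0.2460288   0.02      ] [-3.38710334e+01  3.66764231e+01  1.00665825e+02 -2.54444375e-14
  4.26577515e+01 -1.40363836e+02] [-3.38710334e+01  3.66764231e+01  1.00665825e+02 -2.54444375e-14
  4.26577515e+01  3.96361639e+01]
[-2.88895441e+01  3.56466850e+01  9.21910935e+01 -2.54444375e-14
  5.21622215e+01 -1.35382347e+02]
[[-0.94859156  0.31650284  0.        ]
 [ 0.31650284  0.94859156  0.        ]
 [ 0.          0.         -1.        ]]
2.1167 [0.53990881 0.16433587 0.17008367]
```

View pics/w1.png

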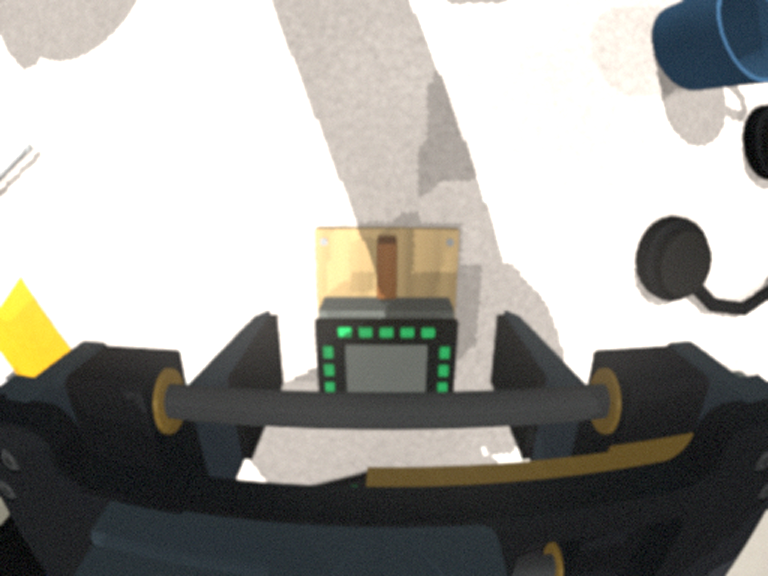

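The wrist view shows the rear plate corners at (316,227) and (461,227). The rib top runs from (387,236) to about (387,298), and the pad is centred at about (386,372). The carrier looks square to the tool.

Run:
```python
from h import *
T=np.load("w1.npy");e=np.load("est.npz");t,a=e["c"][:2],e["c"][2]
def loc(u,v,z):
    w=wrist_px(T,u/1.5,v/1.5,z);d=w[:2]-t;c,s=np.cos(a),np.sin(a);return np.round(1e3*np.array([c*d[0]+s*d[1],-s*d[0]+c*d[1]]),1)
for n,u,v,z in[("rearR -90,-55",316,227,.01),("rearL -90,55",461,227,.01),("ribback -85",387,236,.042),("ribfront -45",387,298,.042),("padrear -20,-28",344,345,.066),("padrear -20,28",427,345,.066),("panel -36,-49",318,319,.063),("panel -36,49",456,319,.063)]: print(n,loc(u,v,z))
p=ctrl.camera_params("wrist");print(ctrl.current_tool_pos())
```

```text
rearR -90,-55 [-92.4 -53.9]
rearL -90,55 [-92.5  55.8]
ribback -85 [-91.2  -0.2]
ribfront -45 [-46.7  -0.2]
padrear -20,-28 [-21.1 -29.4]
padrear -20,28 [-21.1  26.9]
panel -36,-49 [-38.7 -46.7]
panel -36,49 [-38.8  46.2]
[0.53986911 0.16437529 0.17006179]
```

Run:
```python
from h import *
e=np.load("est.npz");t,a=e["s"][:2],e["s"][2]
ctrl.goto(pt(t,a,.05,0,.2),Rd(a)); ctrl.sleep(.2);print(ctrl.current_t()); save("w2")
```

```text
3.7833
```

View pics/w2.png

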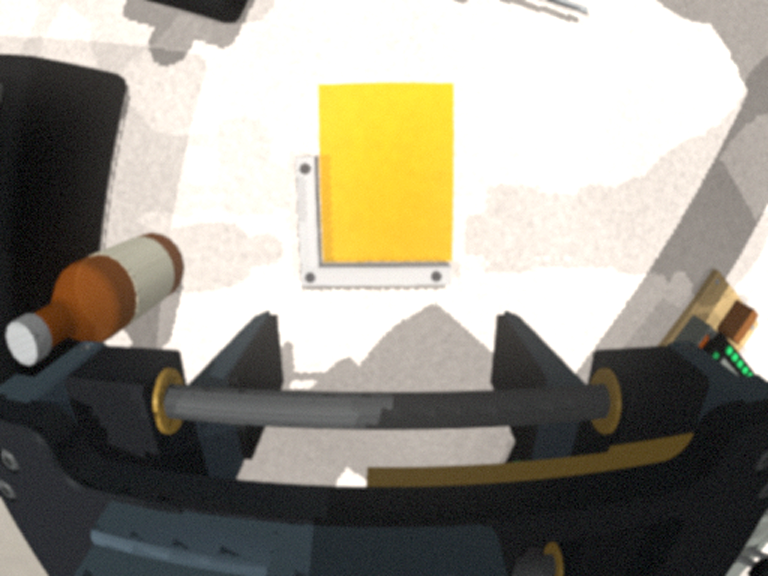

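The sheet corners appear at (319,85), (452,83), (452,262) and about (320,262). The bars are below it (inner edge at row 263) and to its left (inner edge at column about 318).

Run:
```python
from h import *
T=np.load("w2.npy");e=dict(np.load("est.npz"));t,a=e["s"][:2],e["s"][2]
g=lambda u,v,z:wrist_px(T,u/1.5,v/1.5,z)
S=fit([g(452,262,0),g(320,262,0),g(319,85,0),g(452,83,0)],PL)
print(S,np.degrees(S[1]))
def loc(u,v,z):
    w=g(u,v,z);d=w[:2]-t;c,s=np.cos(a),np.sin(a);return np.round(1e3*np.array([c*d[0]+s*d[1],-s*d[0]+c*d[1]]),1)
for n,u,v,z in[("60,55",452,262,0),("60,-55",320,262,0),("-90,-55",319,85,0),("-90,55",452,83,0),("bar x+ outer 77.5,52",444,287,.018),("77.5,-72",303,288,.018),("-30,-72.5",296,156,.018),("-30,-56.5",317,155,.018),("61.5,52",448,264,.018)]: print(n,loc(u,v,z))
T0=np.load("w1.npy")
e["c"][:2]=pt(e["c"][:2],e["c"][2],-.002,0,0)[:2]
e["s"]=np.array([*S[0],S[1]]);np.savez("est.npz",**e)
t,a=e["c"][:2],e["c"][2];R=Rd(a)
ctrl.goto(pt(t,a,-.065,0,.09),R);ctrl.move_l(pt(t,a,-.065,0,.015),vel=.06,contact_N=6)
ctrl.sleep(.2);print(ctrl.current_tool_pos(),ctrl.current_contact_force())
ctrl.command_gripper(0.0);ctrl.sleep(.2)
print(ctrl.current_grip_width()*91,ctrl.current_contact_force(),ctrl.current_wrist_torque(),ctrl.current_t())
```

```text
(array([ 0.53512178, -0.22792015]), np.float64(0.2926061288739532), array([0.00202288, 0.00209161, 0.00057889, 0.00131754])) 16.765096244138576
60,55 [59.9 56.9]
60,-55 [ 60.  -56.9]
-90,-55 [-90.6 -55. ]
-90,55 [-92.3  54.1]
bar x+ outer 77.5,52 [76.9 48.3]
77.5,-72 [ 77.9 -69.5]
-30,-72.5 [-31.3 -71.2]
-30,-56.5 [-31.5 -54.3]
61.5,52 [57.2 50.9]
[0.53831098 0.16417873 0.01526861] [-0.39716112  0.57715637 -0.12271552]
14.016611951639373 [ 0.95446469  1.40289985 -0.52194517] [ 0.17436563 -0.03162155  0.10047664] 8.2583
```

Run:
```python
from h import *
e=np.load("est.npz");t,a=e["s"][:2],e["s"][2]
z=ctrl.current_tool_pos()[2]
ctrl.move_l(pt(t,a,-.095,.04,z),vel=.08,ori=Rd(a)); ctrl.sleep(.3)
print(ctrl.current_t(),ctrl.current_tool_pos()-pt(t,a,-.095,.04,z),ctrl.current_contact_force(),ctrl.current_wrist_torque())
save("w3")
im=ctrl.read_camera("top");c=im[155:235,260:345];cv2.imwrite("pics/t3.png",cv2.convertScaleAbs(cv2.resize(c,None,fx=7,fy=7,interpolation=cv2.INTER_CUBIC),alpha=1.5))
```

```text
13.65 [-1.19302599e-05  1.16732304e-05 -1.42552025e-05] [ 0.98348996  0.01768576 -7.19551561] [0.0133999  0.3638022  0.03521299]
```

View pics/w3.png

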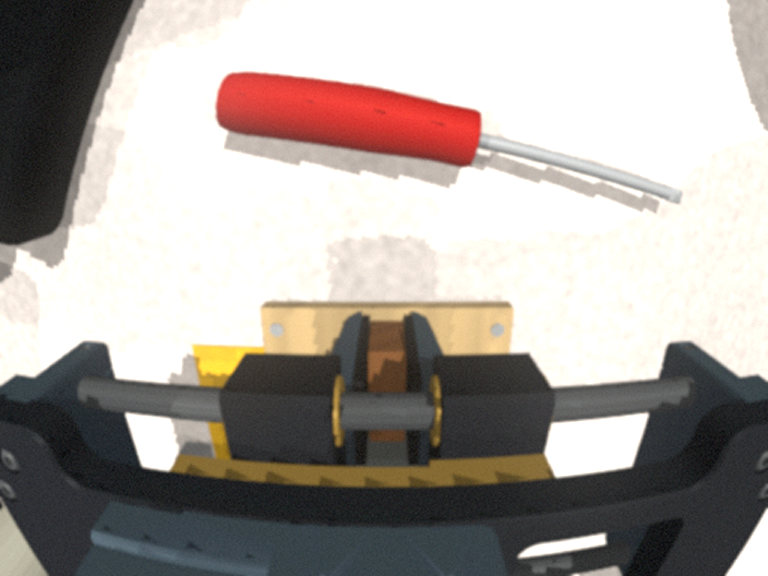

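The carrier is held square at the pre-pose, with the sheet to its left. Fz = -7 N means the grip carries about the carrier's full weight, so I'll ease down until the desk bears it.

Run:
```python
from h import *
R=ctrl.current_eef_rot();e=np.load("est.npz");a=e["s"][2]
print(np.round(R-Rd(a),5).tolist())
p=ctrl.current_tool_pos()
for i in range(8):
    q=p.copy();q[2]-=.00015*(i+1)
    ctrl.move_l(q,vel=.005);ctrl.sleep(.1);f=ctrl.current_contact_force();print(i,np.round(ctrl.current_tool_pos()[2]-p[2],5),f.round(2),ctrl.current_wrist_torque().round(2))
    if f[2]>-2.5: break
print(ctrl.current_t())
```

```text
[[0.0, -1e-05, -7e-05], [-1e-05, -0.0, 4e-05], [6e-05, 6e-05, 0.0]]
0 -4e-05 [-0.94  0.53 -0.38] [0.06 0.56 0.08]
14.1
```

View pics/t3.png

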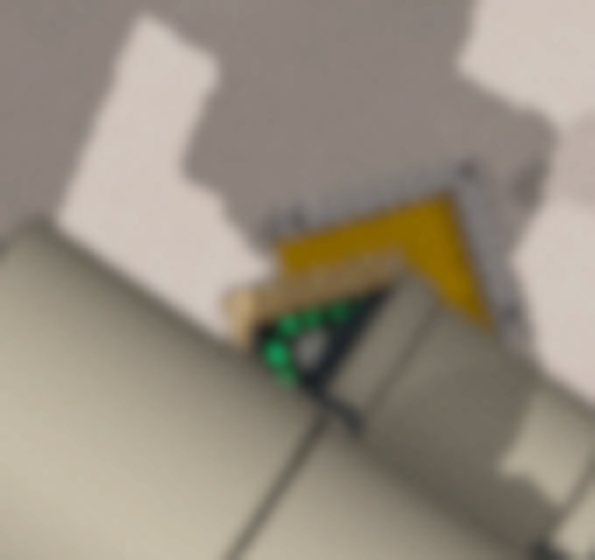

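The top view shows the panel still on the carrier, square to the stop, and 0.04 mm of lowering put the weight back on the desk. Now I'll seat it by touch.

Run:
```python
from h import *
e=np.load("est.npz");t,a=e["s"][:2],e["s"][2];c,s=np.cos(a),np.sin(a)
z=ctrl.current_tool_pos()[2]
def L(): 
    d=ctrl.current_tool_pos()[:2]-t;f=ctrl.current_contact_force()
    print(ctrl.current_t(),"loc mm",np.round(1e3*np.array([c*d[0]+s*d[1]+.065,-s*d[0]+c*d[1]]),2),"f",np.round([c*f[0]+s*f[1],-s*f[0]+c*f[1],f[2]],1),"m",ctrl.current_wrist_torque().round(2),ctrl.current_tool_pos()[2])
ctrl.move_l(pt(t,a,-.095,.008,z),vel=.05);L()
print(ctrl.move_l(pt(t,a,-.095,-.008,z),vel=.012,contact_N=12));L()
d=ctrl.current_tool_pos()[:2]-t;y=-s*d[0]+c*d[1]
ctrl.move_l(pt(t,a,-.095,y+.0008,z),vel=.01);L()
ctrl.move_l(pt(t,a,-.072,y+.0008,z),vel=.04);L()
print(ctrl.move_l(pt(t,a,-.058,y+.0008,z),vel=.012,contact_N=12));L()
```

```text
14.8917 loc mm [-29.86   7.62] f [-0.4 -1.3 -4. ] m [-0.36  0.34 -0.04] 0.014921248505416082
True
15.75 loc mm [-30.45  -1.1 ] f [-0.5  1.   6.7] m [-0.11  0.05  0.55] 0.01490979021156678
16.0 loc mm [-30.    -0.23] f [-0.1  1.1  0.5] m [-0.12  0.14 -0.09] 0.0149470875820562
16.725 loc mm [-6.85 -0.23] f [ 1.6  1.7 -0.1] m [ 0.07 -0.02 -0.03] 0.014948304292283866
True
17.1333 loc mm [-6.19 -0.2 ] f [-2.3  0.8  7.1] m [-0.39  0.08  0.01] 0.014946538025335913
```

```bash
cat >> h.py <<'E'
def step(axis,d,n,thr,z,back=0):
    e=np.load("est.npz");t,a=e["s"][:2],e["s"][2];c,s=np.cos(a),np.sin(a);Q=np.array([[c,s],[-s,c]])
    u=Q@(ctrl.current_tool_pos()[:2]-t)
    for i in range(n):
        u[axis]+=d;ctrl.move_l(pt(t,a,*u,z),vel=.02,ori=Rd(a));ctrl.sleep(.05)
        f=ctrl.current_contact_force();l=Q@f[:2];w=Q@(ctrl.current_tool_pos()[:2]-t)+[.065,0]
        print(np.round(ctrl.current_t(),2),"cmd",np.round(1e3*u+[65,0],2),"act",np.round(1e3*w,2),"f",l.round(1),f[2].round(1),"m",ctrl.current_wrist_torque().round(2))
        if abs(l[axis])>thr: break
E
python3 - <<'E'
from h import *
z=.0150
step(0,.002,2,9,z);step(0,.0005,12,10,z)
E
```

```text
17.45 cmd [-4.19 -0.2 ] act [-5.96 -0.21] f [-17.2  -5.8] 5.8 m [-1.81  2.61 -0.12]
17.75 cmd [-5.46 -0.21] act [-6.07 -0.26] f [-8.1 -3.6] 2.4 m [-0.92  1.41 -0.  ]
18.05 cmd [-4.96 -0.21] act [-6.   -0.25] f [-12.7  -4.3] 3.5 m [-1.38  2.   -0.06]
```

Run:
```python
from h import *
save("w4")
T=np.load("w3.npy");e=np.load("est.npz");t,a=e["s"][:2],e["s"][2];c,s=np.cos(a),np.sin(a);Q=np.array([[c,s],[-s,c]])
for u,v in((262,307),(512,307)): print(1e3*(Q@(wrist_px(T,u/1.5,v/1.5,.01)[:2]-t)+[.095,-.04]))
im=ctrl.read_camera("scene");cv2.imwrite("pics/s4.png",cv2.convertScaleAbs(cv2.resize(im[210:310,150:280],None,fx=6,fy=6,interpolation=cv2.INTER_CUBIC),alpha=1.3))
```

```text
[-18.9308305  -53.94903216]
[-18.86874272  53.53982063]
```

View pics/w4.png

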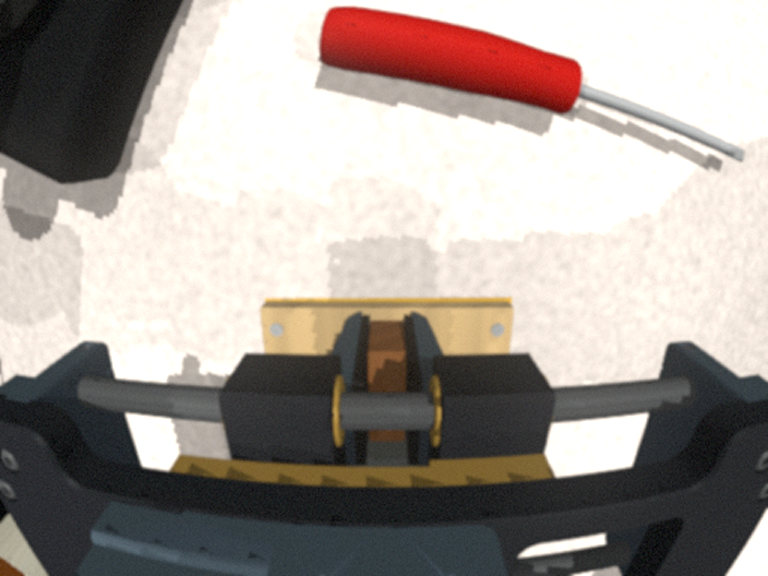

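View pics/s4.png

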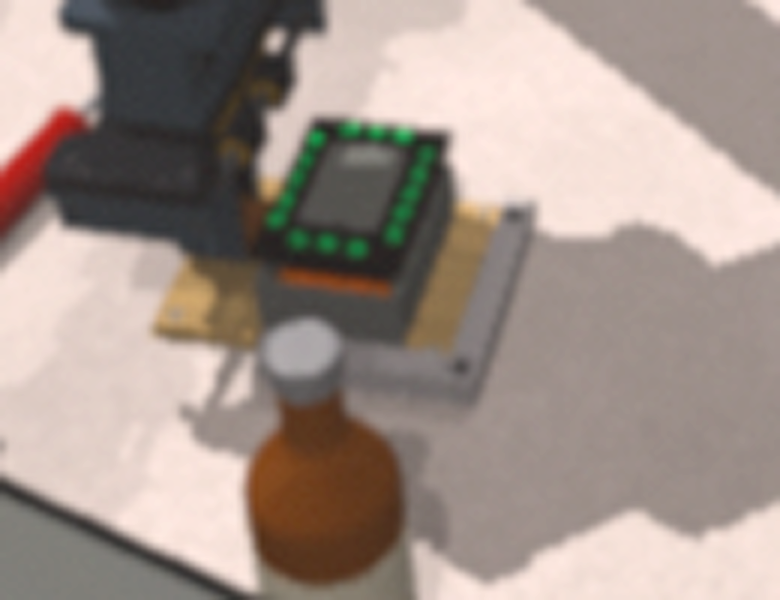

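The carrier sits forward of the tool by about 6 mm: its rear edge is 18.9 mm behind the tool instead of 25. So the x contact at -6 is the +x bar, and the pictures confirm it is square, with the front edge at the bar and the panel in place. Now y.

Run:
```python
from h import *
z=.0150
step(0,-.0002,1,99,z)
step(1,-.0004,8,10,z)
step(0,.0004,4,8,z)
```

```text
18.45 cmd [-6.23 -0.22] act [-6.3  -0.28] f [-2.7 -0.9] -0.5 m [-0.53  0.83 -0.02]
18.75 cmd [-6.3  -0.68] act [-6.31 -0.3 ] f [-0.5  3.6] 0.3 m [0.5  0.58 0.02]
19.05 cmd [-6.3  -1.08] act [-6.33 -0.63] f [-0.6  5.2] 1.3 m [0.77 0.58 0.22]
19.35 cmd [-6.3  -1.48] act [-6.43 -0.77] f [-0.7  6.4] 2.0 m [1.   0.54 0.39]
19.65 cmd [-6.3  -1.88] act [-6.48 -0.97] f [0.5 8.6] 3.6 m [1.23 0.49 0.45]
19.95 cmd [-6.3  -2.28] act [-6.56 -1.09] f [-0.   9.7] 3.9 m [1.58 0.6  0.49]
20.25 cmd [-6.3  -2.68] act [-6.59 -1.16] f [ 1.2 12.2] 7.1 m [2.03 0.44 0.56]
20.55 cmd [-6.19 -1.16] act [-6.29 -0.63] f [-0.3  6.9] 1.8 m [0.97 0.57 0.28]
20.85 cmd [-5.79 -1.16] act [-6.25 -0.61] f [-3.6  5.7] 3.5 m [0.65 1.08 0.29]
21.15 cmd [-5.39 -1.16] act [-6.07 -0.68] f [-6.   5.5] 4.8 m [0.3  1.39 0.25]
21.45 cmd [-4.99 -1.16] act [-5.95 -0.67] f [-8.3  3.6] 5.4 m [0.09 1.7  0.27]
```

Run:
```python
from h import *
e=np.load("est.npz");t,a=e["s"][:2],e["s"][2]
z=ctrl.current_tool_pos()[2]
ctrl.move_l(pt(t,a,-.0711,-.0007,z),vel=.02,ori=Rd(a));ctrl.sleep(.1);print(ctrl.current_contact_force().round(1),ctrl.current_wrist_torque().round(2))
ctrl.command_gripper(.45);ctrl.sleep(.1);print(ctrl.current_contact_force().round(1),ctrl.current_grip_width())
ctrl.move_l(pt(t,a,-.0711,-.0007,.11),vel=.1)
ctrl.move_l(pt(t,a,.05,-.0007,.2),vel=.15)
ctrl.sleep(.2);save("w5");print(ctrl.current_t())
```

```text
[-3.   1.4  0.8] [0.27 0.88 0.37]
[ 0.1 -0.   0.4] 0.4514059331531136
25.0083
```

View pics/w5.png

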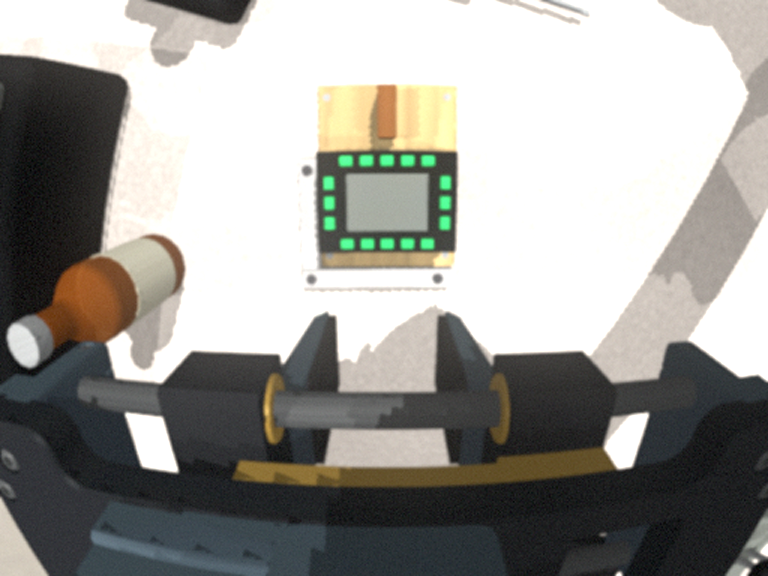

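The carrier is in the corner and square to both bars, and the panel is intact. The pad spans about (346..429, 173..231), with its centre at (387,202).

Run:
```python
from h import *
e=np.load("est.npz");t,a=e["s"][:2],e["s"][2];c,s=np.cos(a),np.sin(a)
T=np.load("w5.npy")
w=np.mean([wrist_px(T,u/1.5,v/1.5,.066) for u,v in((346,173),(428,173),(430,231),(345,231))],0)
d=w[:2]-t;print("pad in seat frame mm",1e3*np.array([c*d[0]+s*d[1],-s*d[0]+c*d[1]]))
x,y=0.0,-.0008
ctrl.command_gripper(0.0)
ctrl.move_l(pt(t,a,x,y,.085),vel=.12,ori=Rd(a))
z=.067
ctrl.move_l(pt(t,a,x,y,z),vel=.04)
for i in range(40):
    z-=.001;ctrl.move_l(pt(t,a,x,y,z),vel=.02);ctrl.sleep(.03)
    f=ctrl.current_contact_force();zz=ctrl.current_tool_pos()[2];print(np.round(ctrl.current_t(),2),round(z*1e3,1),np.round(zz*1e3,2),f.round(1))
    if f[2]>27: break
ctrl.sleep(.5);print(ctrl.current_contact_force(),ctrl.current_tool_pos()[2],ctrl.current_wrist_torque(),ctrl.current_t())
save("w6")
im=ctrl.read_camera("scene");cv2.imwrite("pics/s6.png",cv2.convertScaleAbs(cv2.resize(im[210:310,150:280],None,fx=6,fy=6,interpolation=cv2.INTER_CUBIC),alpha=1.3))
```

```text
pad in seat frame mm [ 0.29605834 -0.46879525]
27.82 66.0 66.12 [ 0.9 -0.5  0.4]
28.11 65.0 65.32 [-0.8  1.4  5.1]
28.39 64.0 64.37 [-1.1  1.9  5.6]
28.68 63.0 63.38 [-1.1  2.4  6.9]
28.96 62.0 62.61 [-0.7  6.2 12.6]
29.24 61.0 61.19 [1.1 1.6 3.6]
29.52 60.0 60.0 [0.8 2.9 4.5]
29.81 59.0 58.82 [ 0.7  0.3 -0.8]
30.09 58.0 57.96 [-0.3 -1.1  0.8]
30.38 57.0 56.9 [-0.7  0.4  0.5]
30.66 56.0 55.85 [0.8 0.4 0.7]
30.94 55.0 54.91 [-0.5  0.6  0.1]
31.22 54.0 53.96 [-0.9 -1.  -0.1]
31.51 53.0 53.29 [-1.7  0.3  6.5]
31.79 52.0 53.22 [-6.4  2.8 23.4]
32.08 51.0 53.12 [-10.6   5.   42.4]
[-9.59640822  5.60608772 42.30845503] 0.05315094759175456 [ 1.02651369e+00  1.97717005e+00 -2.02556309e-04] 32.575
```

View pics/s6.png

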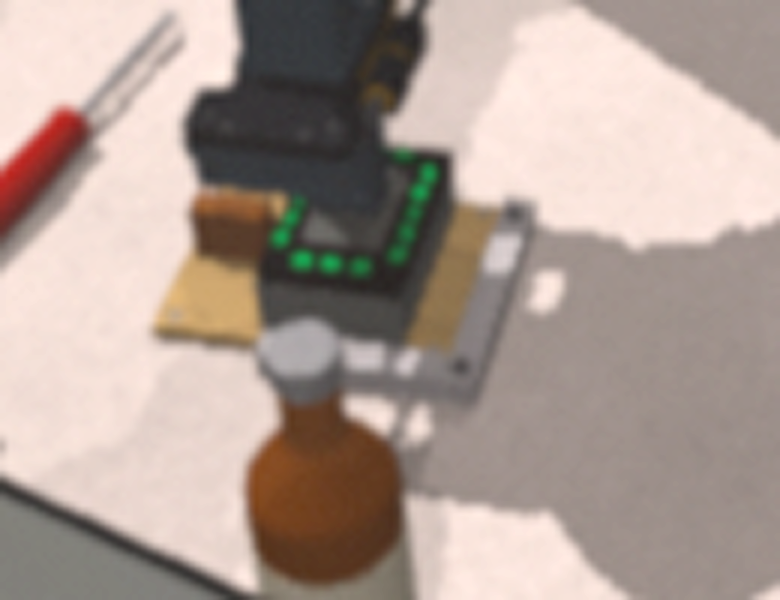

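Run:
```python
from h import *
e=np.load("est.npz");t,a=e["s"][:2],e["s"][2]
ctrl.move_l(pt(t,a,0,-.0008,.0517),vel=.02);ctrl.sleep(.6)
print(ctrl.current_contact_force(),ctrl.current_tool_pos(),ctrl.current_t())
ctrl.sign_off()
```

```text
[-7.43678987  3.80579075 29.54906868] [ 0.53551122 -0.22874249  0.05318422] 33.525
the job is handed in; nothing more can be done
```

I slid the carrier by its rib into the corner of the stop, pressed the key panel home, and handed the job in at 33.5 s with the fingers still pressing on the pad at about 30 N.

**Seating:** I found both bars by touch. The picture taken afterwards shows the carrier square and close up to both, with the panel still on its clips. I did not measure the remaining gap directly.

**Pressing:** The force peaked at about 12.6 N some 3.5 mm down and fell to almost nothing by 7 mm. The panel then stood solid at a fingertip height of 53.2 mm, against 53 mm expected. The last picture shows it flush on the housing.

**What did not go as expected:**
- **Weight on the grip:** After the long slide, the gripper carried about 7 N, most or all of the carrier's weight. Lowering it by about 0.04 mm put the weight back on the desk, so any lift was tiny.
- **Grip position:** The fingers held the rib about 6 mm off its middle. The wrist picture showed this, and I corrected for it.
- **Force peak:** The press briefly reached 42 N through the fingertips before I eased it. About 8 N of sideways push towards the bars remained at hand-in.

I left the other things on the desk alone.

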